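# Present the correctly racked filter slide to the label reader

### The arm

A 7-joint arm with a two-finger parallel gripper is mounted at the origin on a cart in front of the work surface, level with it; the furniture and walls round the work are solid. World frame = base frame: x ahead of the robot, y to its left, z up, the work surface at z = 0. Lengths are in m, angles in rad, forces in N, time in s.
With the tool pointing down it reaches from about 0.375 to 0.925 m from the base axis. Payload 3.1 kg.
Tool frame: the origin (TCP) lies between the finger pads; the fingertips stand 19 mm ahead of it and the grasp point (between the pads) is the TCP; z points along the fingers, y is the line along which they close (so a half turn about z gives the same grasp; the last joint's range is limited). The gripper opens to 85 mm and grips with 20 to 120 N. Pads are 22 mm wide; open, the fingers measure 114 mm over their backs; the gripper's body (76 mm by 85 mm) begins 54 mm behind the grasp point. The pads swing forward as they close: fully open they stand 13 mm farther back than shut.
Start: joints at [-1.373, 0.383, 0.044, 1.598, -0.018, 1.161, -0.05], TCP at [0.189, 0.622, 0.25] pointing down, gripper open.
Joint ranges: [-2.61, 2.61], [-0.41, 2.15], [-1.48, 1.57], [0, 2.5], [-1.57, 4.71], [0.05, 1.97], [-2.85, 2.85]. Speed limits (rad/s): [2.79, 2.79, 3.14, 3.14, 3.14, 3.14, 3.14].

### API

Orientations are given as a unit quaternion [x, y, z, w].
In Python, from bench import move_ptp, movel, move_j, move_gripper, pause, inverse_kinematics, read_camera, camera_params, MotionError, sign_off, look_for, tip_of, read_time_s, read_qpos, read_joint_vel, read_effort, read_eef_pos, read_tcp_rot, read_ft_force, read_ft_torque, read_finger_gap, read_grasp_force gives the robot as it stands. Calls block until the motion is done:
- move_ptp(position, orientation): joint-space move of the TCP to a pose.
- movel(position, orientation=None, speed=0.15): straight line of the TCP; orientation=None keeps the orientation; speed is the mean speed in m/s.
- move_j(angles): joint-space move.
- move_gripper(opening, effort=None): finger opening in m; effort is the grip in N (None keeps the last); returns when the fingers have stopped.
- pause(seconds).
- inverse_kinematics(position, orientation): joint angles nearest the present ones, or None.
- read_camera(name): name is "scene" or "top" or "wrist"; returns the picture (400x640x3 uint8, red, green, blue); there is no depth.
- camera_params(name): a dict with "K" (3x3 intrinsics, pixels), "camera_from_world" (4x4, takes a point from world to camera coordinates). Camera axes: x right, y down, z forward; pixel columns grow to the right and rows downward; lengths in m; the calibration is good to about 2 mm. A picture is of the moment at which its call begins: read the wrist's pose just before it. camera_params takes no time and is no camera call; for the wrist camera it gives the pose at the moment of the call.
A pose or a line that the arm cannot do raises MotionError and nothing moves.
- sign_off(): hands the job in; it is judged then, once.
Trained networks look in the newest picture that a camera, given by its name, has taken for a name from the list of things; names that differ only in an ending like _2 or _b are one class to them, and where a whole thing is asked for, a point or a joint stands for the part that bears it (a point fixed in the world has none). Each returns a list of dicts, best first, with "confidence" (0 to 1); they miss things now and then, are a little off and sometimes report something else, mostly with a low value. They report only what shows in the picture. A call takes as long as a camera call. They do not tell look-alikes from the thing itself.
- look_for(camera, name): "at" ([column, row] in pixels, amid what is visible of it).
- tip_of(camera, name): "at" ([column, row] in pixels: a listed point, or the origin of a listed thing).
Readings, each from a call of its own:
- read_time_s(): time.
- read_qpos(): joint angles.
- read_joint_vel(): joint speeds.
- read_effort(): joint torques, N m.
- read_eef_pos(): TCP position.
- read_tcp_rot(): TCP orientation.
- read_ft_force(): force on the tool from outside, world axes, zero at the start.
- read_ft_torque(): the same for the moment, N m.
- read_finger_gap(): finger opening in m.
- read_grasp_force(): force on a finger pad.
Only numpy, scipy, OpenCV 4.12 (cv2) and the standard library are available. Lean on these libraries where they do the work, as an engineer would, in place of code of your own. Each camera call takes 0.05 s, during which the arm holds its last target. There are 200 camera calls.

### The job

Each of the three filter slides in the sloped rack has a white frosted end with one small notched corner. Only one is racked the right way, frosted end down and label side out, which you can tell by its notch at the lower left as you face the front of the rack: take it by its teal half, draw it up out of its bay past the lip, and bring it to the label reader with the frosted end pointing into the reader, the label side up and the plate level. Finish while holding it there, at rest, the frosted end over the red dot and about halfway between the reader's base and head, touching nothing but your fingers; leave the other slides, the timer and the label roll where they are and do not bump the reader.

Things in the scene. Friction and masses are not known exactly. Their poses are not given: they have to be found in the camera images.
- slide_a: The slide to present: teal plate 120 x 36 x 5 mm, 40 g, round white filter spot, last 36 mm frosted white. Origin at its centre; x runs lengthwise to the frosted end (frosted from x = +24 mm), y across, z out of the label side. Square notch 10 x 10 mm in the corner x = +60, y = -18 mm. Starts in a bay sloping 30 degrees from level, frosted end down, label side (z) up and to the rack's front.
- slide_a_frosted (a point): Centre of slide_a's frosted end, 42 mm from the plate's centre along its x. Both faces are white there; pale grey code bars on the label side only.
- slide_a_grip (a point): Point on the centre line of slide_a's teal end, 40 mm from the plate's centre (x = -40 mm), 20 mm from the free upper end. In the rack nothing lies behind the plate or beside its edges here; it can be gripped across its 36 mm width. Starts 92 mm above the worktop.
- slide_b: A slide of the same make and axes as slide_a, turned over in its bay: frosted end down, label side against the rack, so its notch is at the lower right seen from the rack's front. Leave alone.
- slide_c: A slide of the same make and axes as slide_a, wrong way up in its bay: frosted end up, label side out, notch at the upper right seen from the rack's front. Leave alone.
- slide_rack: Fixed rack with a dark blue base 135 (x) x 235 (y) x 14 mm; origin under its centre, front is -x. Three bays at y = -85, 0, +85 mm (49 mm gaps between slides). In each a slide lies on a 22 mm wide rib rising to +x at 30 degrees from level, which backs only the plate's lower 70 mm. Centre of a racked slide: x -4, z 72 mm; top end: x +48, z 102 mm.
- bay_foot (a point): Foot of the middle bay (the others are alike), where the slide's back meets the ledge: rack x -55, z 40 mm. The ledge is 20 mm wide. A lip 14 mm wide stands 2.5 mm in front of the plate, 6 mm high along the slope: draw the slide 10 mm or more along the slope before lifting it straight up.
- label_reader: Fixed C-shaped label reader, open at the front (-x) and sides. Base x -35 to +95 mm, 110 mm wide, 15 mm high; column x +58 to +92 mm, 70 mm wide; head overhead, x -30 to +92 mm, 78 mm wide, z 220 to 260 mm, black lens beneath. Origin on the worktop under the red dot of the base; x points into the reader, z up.
- read_point (a point): The read point: straight above the red dot, 120 mm above the worktop, about halfway between the reader's base and head.
- bench_timer: White timer with blue and red keys, 64 x 64 x 22 mm, loose on the worktop; origin under its centre. Leave alone.
- label_roll: Roll of white labels, 58 mm across, 24 mm high, lying loose on the worktop; origin under its centre. Leave alone.
Not all that is in view belongs to the job. What is shaped like the slide_a but green or purple is not meant.

How it is judged:
By the outcome, as a careful person would: the job done as asked, in the order asked, and still so for the second after the job is handed in, while the arm keeps its last pose, push and grip.
It also fails if it takes over 40 s, if anything falls off the work surface, if the arm or the gripper's body presses on something with over 40 N, if the wrist force passes 120 N, or if a joint passes its speed limit or range.

## Working session

There is one attempt and no reset: what is moved stays moved. The work goes in short steps, each a Python script; the robot and the scene stay as the last script left them, time stands still between calls to the robot, and variables do not carry over. Pictures are saved under pics/ and viewed, at most 12 in all, crops included, and the job is handed in when it is done.

```bash
mkdir -p pics; cat > h.py <<'E'
from bench import *
import numpy as np, cv2
from scipy.spatial.transform import Rotation as R
def snap(c,fn=None):
    im=read_camera(c); p=camera_params(c)
    if fn: cv2.imwrite('pics/'+fn,im[:,:,::-1])
    return im,p
def proj(p,X):
    X=np.atleast_2d(X); c=(p['camera_from_world']@np.c_[X,np.ones(len(X))].T)[:3]
    q=p['K']@c; return (q[:2]/q[2]).T
def tri(obs): # list of (p,[u,v])
    A=[];b=[]
    for p,uv in obs:
        P=np.array(p['K'])@np.array(p['camera_from_world'])[:3]
        for k in (0,1):
            r=uv[k]*P[2]-P[k]; r=r/np.linalg.norm(r[:3]); A.append(r[:3]); b.append(-r[3])
    s=np.linalg.lstsq(np.array(A),np.array(b),rcond=None)
    return s[0]
def onz(p,uv,z):
    P=np.array(p['K'])@np.array(p['camera_from_world'])[:3]
    H=P[:,[0,1,3]]+np.c_[0*P[:,0],0*P[:,0],P[:,2]*z]
    w=np.linalg.solve(H,[uv[0],uv[1],1]); return w[:2]/w[2]
E
python3 - <<'E'
from h import *
for c in ('scene','top','wrist'):
    im,p=snap(c,c+'0.png')
    Tm=np.linalg.inv(p['camera_from_world']); print(c,Tm[:3,3].round(3),Tm[:3,2].round(2))
    for f,ns in ((look_for,('slide_a','slide_rack','label_reader')),(tip_of,('slide_a','slide_a_grip','slide_a_frosted','bay_foot','read_point','label_reader','slide_rack'))):
        for n in ns: print(c,f.__name__,n,[(np.round(d['at'],1).tolist(),round(d['confidence'],2)) for d in f(c,n)])
E
python3 -c "
import cv2,numpy as np
cv2.imwrite('pics/all0.png',np.vstack([cv2.imread('pics/top0.png')]))"
```

```text
scene [-0.035 -0.813  1.008] [ 0.44  0.57 -0.7 ]
scene call slide_a [([399.3, 269.2], 0.96), ([272.4, 187.1], 0.71), ([359.2, 216.5], 0.69), ([440.7, 304.7], 0.68), ([332.2, 219.9], 0.58), ([304.6, 217.2], 0.45)]
scene call slide_rack []
scene call label_reader [([325.9, 141.0], 0.85)]
scene call slide_a [([441.1, 302.6], 0.91), ([398.0, 271.7], 0.86), ([360.7, 214.6], 0.67), ([333.0, 219.3], 0.64), ([273.6, 190.8], 0.57), ([300.8, 216.4], 0.55)]
scene call slide_a_grip [([407.3, 276.1], 0.93), ([260.8, 191.7], 0.86), ([334.2, 221.5], 0.71), ([439.6, 291.1], 0.6)]
scene call slide_a_frosted [([390.7, 257.9], 0.75), ([287.1, 188.5], 0.72), ([329.3, 212.8], 0.56), ([446.4, 317.3], 0.56)]
scene call bay_foot [([332.5, 211.8], 0.78)]
scene call read_point [([317.7, 148.9], 0.74)]
scene call label_reader [([314.6, 179.4], 0.95)]
scene call slide_rack [([330.7, 236.0], 0.84)]
top [ 0.304 -0.066  1.336] [ 0.18 -0.01 -0.98]
top call slide_a [([342.5, 180.8], 0.95), ([332.3, 203.9], 0.86), ([399.8, 189.5], 0.82), ([241.9, 217.6], 0.78), ([448.6, 183.5], 0.75), ([318.9, 227.6], 0.63)]
top call
[... 312 characters left out ...]
rip [([341.6, 205.9], 0.91), ([409.5, 190.6], 0.9), ([237.2, 226.8], 0.86), ([434.4, 178.2], 0.69)]
top call slide_a_frosted [([321.3, 199.7], 0.86), ([246.9, 202.5], 0.81), ([461.7, 190.8], 0.76), ([390.3, 183.2], 0.73)]
top call bay_foot [([319.1, 193.2], 0.68)]
top call read_point [([252.2, 161.2], 0.89)]
top call label_reader [([256.6, 170.4], 0.75)]
top call slide_rack [([333.1, 207.6], 0.68)]
wrist [0.123 0.642 0.373] [ 0.26 -0.08 -0.96]
wrist call slide_a []
wrist call slide_rack []
wrist call label_reader []
wrist call slide_a []
wrist call slide_a_grip []
wrist call slide_a_frosted []
wrist call bay_foot []
wrist call read_point []
wrist call label_reader []
wrist call slide_rack []
```

View pics/scene0.png

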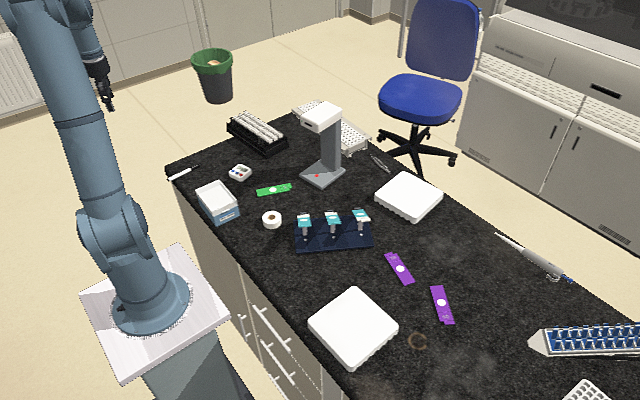

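View pics/top0.png

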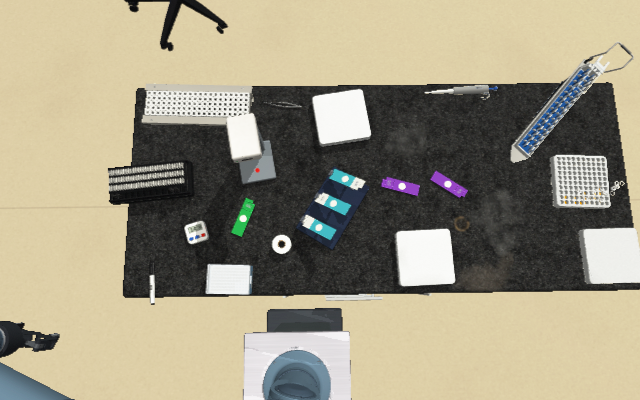

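The scene view shows the rack at about (332,232). In the top view its three teal slides are at (319,227), (332,204) and (347,180), with green (243,217) and purple (400,187), (449,184) look-alikes. The reader's red dot is at (257,170), the timer at (196,232) and the roll at (282,244). The slide at top (347,180) has its frosted end up, so it is slide_c. The notch has to settle which of the other two is slide_a.

```bash
cat > m.py <<'E'
from h import *
ps,pt=camera_params('scene'),camera_params('top')
print('foot',tri([(ps,[332.5,211.8]),(pt,[319.1,193.2])]))
print('readpt',tri([(ps,[317.7,148.9]),(pt,[252.2,161.2])]))
print('reader',tri([(ps,[314.6,179.4]),(pt,[256.6,170.4])]))
print('rack',tri([(ps,[330.7,236.0]),(pt,[333.1,207.6])]))
print('midgrip',tri([(ps,[334.2,221.5]),(pt,[341.6,205.9])]))
print('midfro',tri([(ps,[329.3,212.8]),(pt,[321.3,199.7])]))
a,b=cv2.imread('pics/top0.png'),cv2.imread('pics/scene0.png')
A=cv2.resize(a[155:255,290:380],(540,600),interpolation=cv2.INTER_CUBIC)
cv2.imwrite('pics/crop0.png',A)
# red dot
for n,p in (('top0',pt),('scene0',ps)):
    i=cv2.imread(f'pics/{n}.png').astype(int); m=(i[:,:,2]>150)&(i[:,:,1]<90)&(i[:,:,0]<90)
    k,l,s,c=cv2.connectedComponentsWithStats(m.astype(np.uint8)); print(n,[(s[j,4],c[j].round(1).tolist(),onz(p,c[j],.015).round(4).tolist()) for j in range(1,k)])
# wrist cam rel tcp
Tc=np.linalg.inv(camera_params('wrist')['camera_from_world']); r=R.from_quat(read_tcp_rot()); print(read_tcp_rot(), r.inv().apply(Tc[:3,3]-read_eef_pos()), r.inv().as_matrix()@Tc[:3,:3])
E
python3 m.py
```

```text
foot [ 0.56861286 -0.0749072   0.04527852]
readpt [0.65471111 0.11745681 0.13230574]
reader [ 0.65558343  0.12807246 -0.00583959]
rack [ 5.28694801e-01 -1.18274482e-01 -4.52141181e-04]
midgrip [ 0.52042077 -0.14130789  0.08799475]
midfro [ 0.54724503 -0.08228293  0.05957383]
top0 [(np.int32(12), [257.1, 169.7], [0.6536, 0.123]), (np.int32(7), [202.9, 234.7], [0.4471, 0.2894])]
scene0 [(np.int32(3), [240.3, 174.3], [0.4541, 0.295]), (np.int32(5), [316.2, 175.4], [0.6575, 0.1225])]
[ 1.47327077e-01  9.89087828e-01 -3.24352798e-05 -2.32700305e-05] [ 0.0691129   0.0005478  -0.12300303] [[-4.48238508e-04 -9.62504188e-01 -2.71266450e-01]
 [ 9.99999695e-01 -2.57900534e-04 -7.37312067e-04]
 [ 6.39706190e-04 -2.71266698e-01  9.62504010e-01]]
```

View pics/crop0.png

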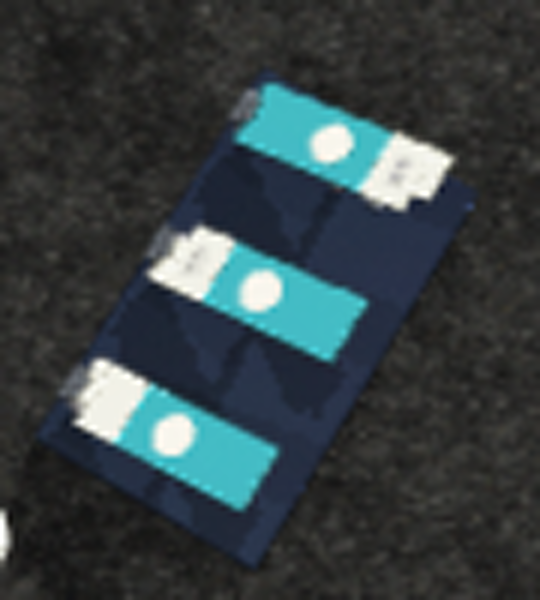

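In the crop (6x, from (290,155)), the candidates are:
- **Top slide, crop (345,145):** frosted end up, so slide_c.
- **Middle slide, crop (260,295):** frosted end down, code bars visible, and its notch on the upper-left of the picture, which is the lower left facing the front. This fits slide_a.
- **Bottom slide, crop (175,435):** no bars, notch on the other side, so slide_b.

I'll confirm this with the wrist camera above the rack.

```bash
cat >> h.py <<'E'
def tool(yaw_x, a=0.):   # tool z down tilted by a toward direction -x_t ; x_t heading yaw
    h=np.array([np.cos(yaw_x),np.sin(yaw_x),0]); u=np.array([0,0,1.])
    z=-np.cos(a)*u-np.sin(a)*h; x=np.cos(a)*h-np.sin(a)*u
    return R.from_matrix(np.c_[x,np.cross(z,x),z]).as_quat()
E
cat > v.py <<'E'
from h import *
q=read_eef_pos(); movel([q[0],q[1],.40],speed=.4)
for yaw in (-118,62):
    o=tool(np.radians(yaw)); r=inverse_kinematics([.53,-.12,.32],o); print(yaw,None if r is None else np.round(r,2))
for yaw in (180,0,-160,20,160):
    r=inverse_kinematics([.573,.12,.13],tool(np.radians(yaw),np.radians(30))); print('reader',yaw,None if r is None else np.round(r,2))
print(read_time_s())
E
python3 v.py
```

```text
-118 [ 1.18  0.35 -1.23  1.73  0.34  1.31  2.53]
62 [-0.86  0.22  1.16  1.81 -0.21  1.25 -0.13]
reader 180 [-0.76  0.23  0.42  2.23  0.42  0.22  0.81]
reader 0 [-0.66  0.8   0.67  1.5  -0.47  1.56 -1.45]
reader -160 [-0.45  0.22  0.21  2.23 -0.49  0.2   2.13]
reader 20 [-0.71  0.79  0.64  1.49 -0.32  1.52 -1.23]
reader 160 [-0.9   0.28  0.48  2.18  0.64  0.41  0.21]
2.175
```

```bash
cat > w.py <<'E'
from h import *
o=tool(np.radians(62))
move_ptp([.53,-.12,.34],o)
im,p1=snap('wrist','w1.png')
for n in ('slide_a','slide_a_grip','slide_a_frosted','bay_foot'):
    print(n,[(np.round(d['at'],1).tolist(),round(d['confidence'],2)) for d in tip_of('wrist',n)])
np.savez('w1.npz',K=p1['K'],T=p1['camera_from_world'])
print(p1['K'][0],read_time_s(),read_eef_pos())
E
python3 w.py
```

```text
slide_a [([248.8, 154.2], 0.98), ([321.0, 157.3], 0.9), ([393.7, 164.2], 0.77), ([432.7, 265.5], 0.7)]
slide_a_grip [([318.3, 191.1], 0.92)]
slide_a_frosted [([430.1, 241.3], 0.86), ([321.6, 124.3], 0.8)]
bay_foot [([324.0, 112.2], 0.95)]
[346.90506428   0.         320.49876213] 5.3 [ 0.53014666 -0.11958294  0.33998351]
```

View pics/w1.png

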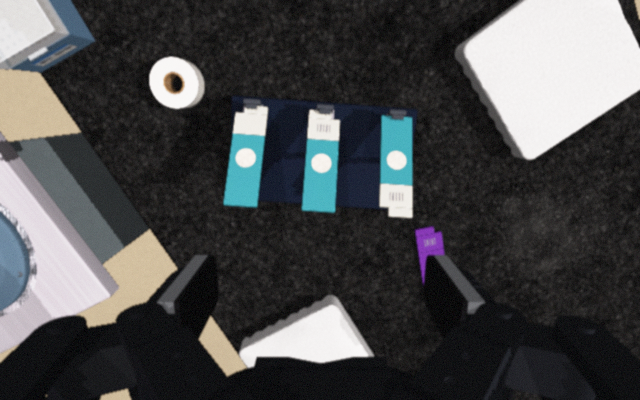

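```bash
cat > w2.py <<'E'
from h import *
h=np.array([np.cos(np.radians(62)),np.sin(np.radians(62)),0]); l=np.array([-h[1],h[0],0])
movel(np.array([.53,-.12,.25])+.03*h+.05*l,speed=.25)
im,p=snap('wrist','w2.png')
print(tip_of('wrist','slide_a_grip')[:3],tip_of('wrist','bay_foot')[:2])
np.savez('w2.npz',K=p['K'],T=p['camera_from_world']); print(read_time_s())
def teal(fn):
    i=cv2.imread(fn); hsv=cv2.cvtColor(i,cv2.COLOR_BGR2HSV)
    m=cv2.inRange(hsv,(84,110,90),(100,255,255)); k,L,s,c=cv2.connectedComponentsWithStats(m)
    out=[]
    for j in range(1,k):
        if s[j,4]<60: continue
        cn=max(cv2.findContours((L==j).astype(np.uint8),cv2.RETR_EXTERNAL,cv2.CHAIN_APPROX_NONE)[0],key=cv2.contourArea)
        ap=cv2.approxPolyDP(cv2.convexHull(cn),3,True)[:,0].tolist()
        out.append((s[j,4],c[j].round(1).tolist(),ap))
    return out
for f in ('w1','w2','top0','scene0'):
    for o in teal(f'pics/{f}.png'): print(f,o)
a=cv2.imread('pics/w1.png')[85:225,215:425]; cv2.imwrite('pics/w1c.png',cv2.resize(a,None,fx=3.7,fy=3.7,interpolation=cv2.INTER_CUBIC))
E
python3 w2.py
```

```text
[{'at': [372.6, 249.8], 'confidence': 0.97}, {'at': [542.9, 379.7], 'confidence': 0.53}] [{'at': [374.9, 145.9], 'confidence': 0.78}]
6.025
w1 (np.int32(1831), [396.2, 148.5], [[382, 115], [412, 118], [412, 184], [380, 182]])
w1 (np.int32(2082), [243.7, 173.0], [[232, 134], [264, 137], [255, 207], [223, 203]])
w1 (np.int32(2047), [320.0, 178.4], [[338, 142], [334, 212], [302, 210], [307, 139]])
w2 (np.int32(2865), [467.1, 192.6], [[447, 149], [484, 152], [489, 238], [449, 235]])
w2 (np.int32(3364), [278.9, 224.7], [[263, 174], [303, 177], [296, 268], [254, 265]])
w2 (np.int32(3282), [374.7, 231.0], [[356, 180], [395, 183], [394, 274], [353, 271]])
top0 (np.int32(222), [341.1, 177.0], [[333, 169], [354, 177], [349, 186], [329, 178]])
top0 (np.int32(258), [338.0, 205.3], [[351, 205], [342, 214], [324, 204], [330, 195]])
top0 (np.int32(260), [323.3, 229.6], [[315, 219], [336, 229], [330, 239], [309, 229]])
scene0 (np.int32(67), [358.6, 212.4], [[367, 215], [355, 216], [352, 210], [363, 209]])
scene0 (np.int32(97), [333.4, 219.8], [[341, 221], [328, 224], [326, 216], [337, 215]])
scene0 (np.int32(103), [304.0, 222.6], [[309, 218], [310, 226], [298, 226], [298, 218]])
```

View pics/w1c.png

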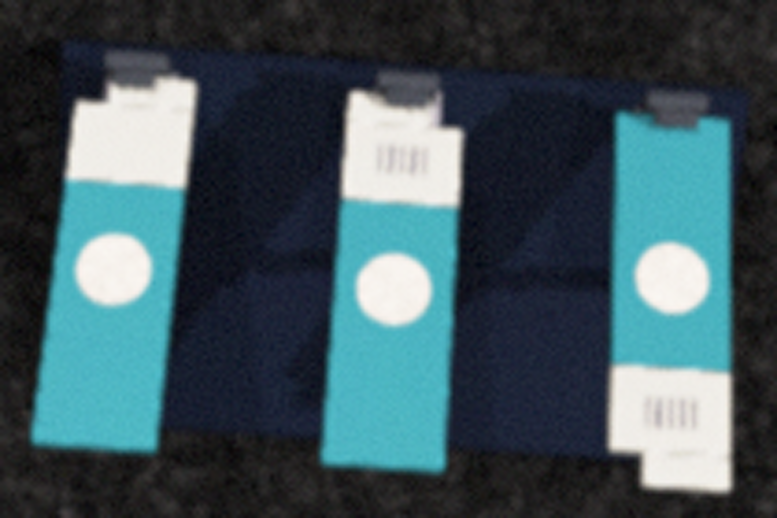

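View pics/w2.png

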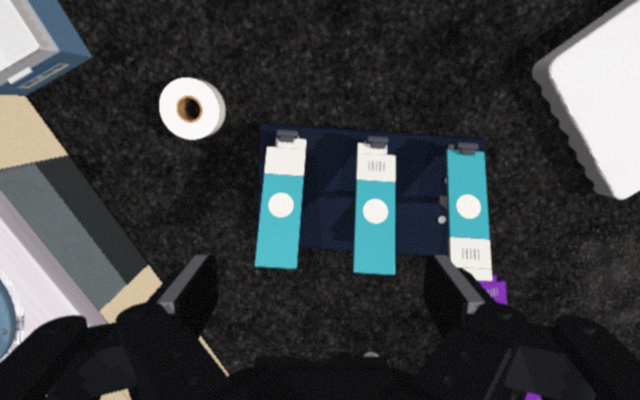

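The crop shows the middle slide (w1 (321,157)) frosted end down, bars out, notch at image upper right. Facing the front, which is at the top of the picture, that is the lower left, so the middle slide is slide_a. The left slide (w1 (246,157)) has its notch on the other side and no bars (slide_b). The right one (w1 (396,160)) has its frosted end up (slide_c). I'll fit slide_a's pose from these views.

```bash
cat > fit.py <<'E'
from h import *
from scipy.optimize import least_squares
W=[dict(K=d['K'],camera_from_world=d['T']) for d in (np.load('w1.npz'),np.load('w2.npz'))]
V=W+[camera_params('top')]
# corners order: (24,-18... image right = slide -y) 
M=np.array([[24,-18,2.5],[-60,-18,2.5],[-60,18,2.5],[24,18,2.5]])/1e3
ob=[[[338,142],[334,212],[302,210],[307,139]],[[395,183],[394,274],[353,271],[356,180]],[[330,195],[351,205],[342,214],[324,204]]]
def pose(t):
    c,s=np.cos(t[3]),np.sin(t[3]); k=np.cos(t[4]);j=np.sin(t[4])
    x=np.array([-k*c,-k*s,-j]); z=np.array([-j*c,-j*s,k]); return t[:3],np.c_[x,np.cross(z,x),z]
def res(t,full=True):
    c,A=pose(np.r_[t,np.radians(30)] if len(t)==4 else t); P=c+M@A.T
    return np.concatenate([((proj(p,P)-o)*w).ravel() for p,o,w in zip(V,ob,(1,1,1))])
t0=[.53,-.12,.072,np.radians(-118)]
for t in (t0,t0+[.52]):
    s=least_squares(res,t,loss='soft_l1'); c,A=pose(np.r_[s.x,np.radians(30)] if len(t)==4 else s.x)
    print(s.x.round(4),np.degrees(s.x[3:]).round(1),'grip',(c-.04*A[:,0]).round(4)); print(res(s.x).round(1))
print('tri grip',tri([(W[0],[318.3,191.1]),(W[1],[372.6,249.8])]),'foot',tri([(W[0],[324,112.2]),(W[1],[374.9,145.9])]))
E
python3 fit.py
```

```text
[ 0.5339 -0.1155  0.0687 -2.1355] [-122.4] grip [ 0.5153 -0.1448  0.0887]
[ 1.2 -0.5  1.   0.4  0.2 -0.   1.1  0.  -0.9 -0.5 -0.8  0.3 -0.8  0.6
 -0.2 -0.3 -0.4 -0.7  0.1 -0.9  2.8  0.4 -0.5  0.2]
[ 0.5338 -0.1153  0.0695 -2.1403  0.5688] [-122.6   32.6] grip [ 0.5157 -0.1437  0.0911]
[ 1.1 -0.2  0.9 -0.1 -0.1 -0.7  1.   0.2 -1.  -0.1 -0.3  0.4 -0.7  0.4
 -0.3 -0.  -0.3 -0.6 -0.4 -1.2  2.3  0.  -0.4  0.2]
tri grip [ 0.51667304 -0.13813111  0.10156403] foot [ 0.56069068 -0.06961632  0.04687205]
```

```bash
cat > g.py <<'E'
from h import *
yaw=np.radians(57.5); o=tool(yaw); h=np.array([np.cos(yaw),np.sin(yaw),0]); g=np.array([.5155,-.144,.0905])
move_gripper(.062,40)
move_ptp(g+[0,0,.10],o)
movel(g,speed=.08)
print('at',read_eef_pos(),read_ft_force().round(2) if hasattr(read_ft_force(),'round') else read_ft_force())
move_gripper(.02,40)
print('gap',read_finger_gap(),read_grasp_force(),read_ft_force(),read_time_s())
im,p=snap('wrist','w3.png')
E
python3 g.py; python3 -c "
import cv2
a=cv2.resize(cv2.imread('pics/top0.png')[100:200,210:290],(480,600),interpolation=2)
cv2.imwrite('pics/rd.png',a)"
```

```text
at [ 0.5159984  -0.14418023  0.09103269] [-0.19  0.35  0.06]
gap 0.03533345185906514 39.69345510005951 [-0.60518918  0.09803157  2.98398483] 8.6083
```

View pics/w3.png

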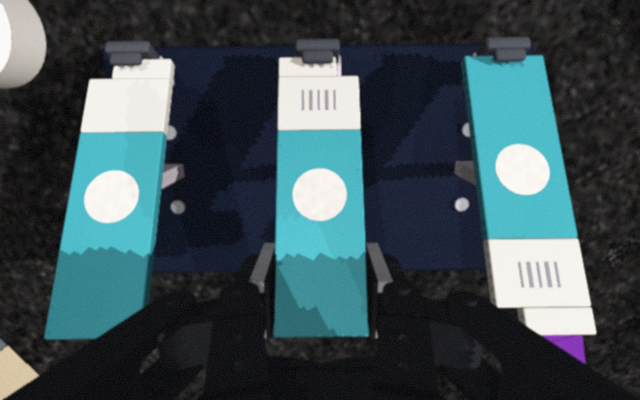

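View pics/rd.png

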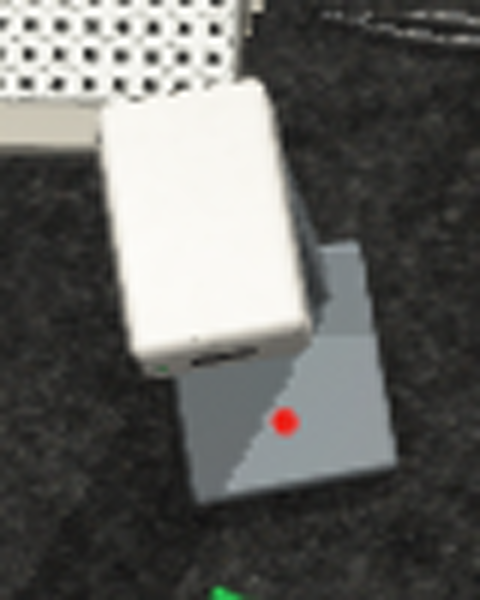

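The wrist view shows the fingers across slide_a's teal end, around (320,300), with the neighbours clear. The gap of 35.3 mm matches the plate. In the reader crop the base's front corners are at (197,498) and (397,465) and its back right corner at (357,240).

```bash
cat > l.py <<'E'
from h import *
pt=camera_params('top'); f=lambda u,v,z: onz(pt,[210+(u+.5)/6-.5,100+(v+.5)/6-.5],z)
fl,fr,br=f(197,498,.015),f(397,465,.015),f(357,240,.015)
d=fl-fr; print('base w',np.linalg.norm(d),'yaw',np.degrees(np.arctan2(-d[0],d[1])),'side',np.linalg.norm(br-fr),np.degrees(np.arctan2(*(br-fr)[::-1])),'front mid',(fl+fr)/2)
H=[f(u,v,.26) for u,v in((133,350),(311,325),(265,85),(103,112))]
for a,b in((1,2),(0,3)): e=H[b]-H[a]; print('head',np.linalg.norm(e),np.degrees(np.arctan2(e[1],e[0])))
e=H[0]-H[1]; print('head front',np.linalg.norm(e),np.degrees(np.arctan2(-e[0],e[1])))
yaw=np.radians(57.5); h=np.array([np.cos(yaw),np.sin(yaw),0]); g=np.array(read_eef_pos())
u=-h*np.cos(np.pi/6)+[0,0,.5]
movel(g+.03*u,speed=.06); print('drawn',read_eef_pos(),read_ft_force(),read_finger_gap())
movel(g+.03*u+[0,0,.17],speed=.2); print(read_ft_force(),read_finger_gap(),read_grasp_force(),read_time_s())
im,p=snap('wrist','w4.png'); np.savez('w4.npz',K=p['K'],T=p['camera_from_world'],t=read_eef_pos(),q=read_tcp_rot())
o2=lambda ry:tool(np.radians(ry),np.radians(-30))
for ry in (-10,0,10,20):
  for dz in (0,.08):
    hh=np.array([np.cos(np.radians(ry)),np.sin(np.radians(ry)),0]); r=inverse_kinematics(np.array([.655,.1225,.12+dz])-.082*hh,o2(ry)); print(ry,dz,None if r is None else np.round(r,2))
print(read_qpos())
E
python3 l.py
```

```text
base w 0.10734622241031509 yaw 8.84928694973928 side 0.12739671628824578 9.964120954446845 front mid [0.62011435 0.11615706]
head 0.11344682975869669 10.936174813831586
head 0.11103611358874672 8.136959707310274
head front 0.07830264811226703 7.541667866789341
drawn [ 0.50176159 -0.1665459   0.10616172] [-0.07219742 -0.03810647  0.51466552] 0.035051597462943236
[-0.0101148   0.59814777 -0.86437122] 0.03519501758133692 39.82098877429962 10.3083
-10 0 [-1.43  0.54  1.15  2.22 -0.72  0.29 -1.54]
-10 0.08 [-1.65  0.46  1.42  2.18 -0.46  0.45 -1.74]
0 0 [-1.31  0.43  1.06  2.25 -0.88  0.24 -1.13]
0 0.08 [-1.62  0.37  1.44  2.21 -0.58  0.41 -1.38]
10 0 [-1.12  0.35  0.93  2.27 -1.06  0.25 -0.7 ]
10 0.08 [-1.44  0.17  1.26  2.22 -0.39  0.36 -1.3 ]
20 0 [-0.94  0.33  0.84  2.25 -1.2   0.34 -0.32]
20 0.08 [-1.29  0.17  1.2   2.21 -0.68  0.43 -0.8 ]
[-0.81363855  0.26044752  1.22163258  1.9013465  -0.26547061  1.1654512
 -0.06259072]
```

View pics/w4.png

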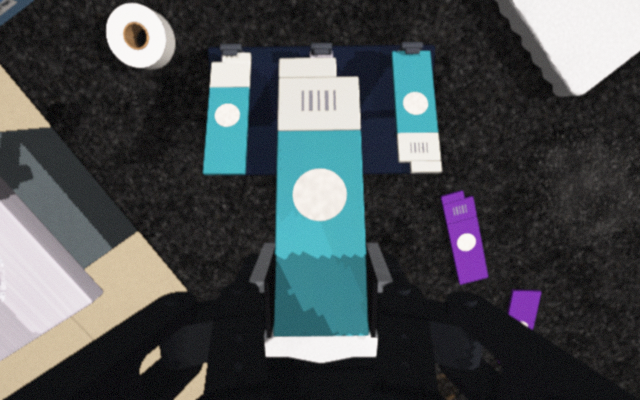

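slide_a is free of the rack and sits unchanged in the hand, and the other two slides are still in place. Reader heading is about 9°, dot about (0.6545, 0.1225). Next I'll refine the slide's pose in the hand and move to in front of the reader.

```bash
cat > t.py <<'E'
from h import *
from scipy.optimize import least_squares
d=np.load('w4.npz'); p=dict(K=d['K'],camera_from_world=d['T']); Rt=R.from_quat(d['q']).as_matrix()
M=np.array([[24,18,2.5],[24,-18,2.5],[60,18,2.5],[50,-18,2.5]])/1e3; O=np.array([[277,130],[361.5,130],[278.5,58],[359,77]])
def P(t): # slide in tool: pitch about tool y; xs = cos(a) xt + sin(a) zt
    a=t[2]; x=np.array([np.cos(a),0,np.sin(a)]); z=np.array([np.sin(a),0,-np.cos(a)])
    A=np.c_[x,np.cross(z,x),z]; c=np.array([t[0],t[3],t[1]]); return c,A
def res(t):
    c,A=P(t); W=d['t']+(c+M@A.T)@Rt.T
    return np.r_[(proj(p,W)-O).ravel(),(t[1]-.04*np.sin(t[2]))/.003,np.degrees(t[2]-np.pi/6)/3]
s=least_squares(res,[.035,.02,.52,0]); c,A=P(s.x); print(s.x.round(4),np.degrees(s.x[2]),res(s.x).round(1)); print('grip in tool',c-.04*A[:,0],'frost',c+.042*A[:,0])
np.savez('hand.npz',a=s.x[2],f=c+.042*A[:,0])
a=s.x[2]; f=c+.042*A[:,0]; ry=np.radians(9); hh=np.array([np.cos(ry),np.sin(ry),0])
o=tool(ry,-a); tgt=np.array([.6545,.1225,.12])-R.from_quat(o).apply(f); print('tgt',tgt)
pre=tgt-.085*hh+[0,0,.0]
print(inverse_kinematics(pre,o))
try: movel(pre,o,speed=.12)
except MotionError as e:
    print(e); movel(np.r_[.48,-.04,.25],o,speed=.12); movel(pre,speed=.12)
print(read_eef_pos(),read_qpos(),read_time_s(),read_finger_gap())
snap('scene','s5.png');snap('top','t5.png')
a=cv2.imread('pics/s5.png')[90:240,220:380];b=cv2.imread('pics/t5.png')[110:260,200:360]
cv2.imwrite('pics/c5.png',cv2.resize(np.hstack([a,b]),(800,375),interpolation=2))
E
python3 t.py
```

```text
[ 0.0354  0.0185  0.5291 -0.0012] 30.312362754932884 [-0.1  0.2 -0.7  0.2  0.8 -0.3  0.  -0.1 -0.6  0.1]
grip in tool [ 0.00083901 -0.00124941 -0.00171197] frost [ 0.07162852 -0.00124941  0.03967457]
tgt [0.57384303 0.10846021 0.11809861]
[-1.1530412   0.1013469   0.86826705  2.45173558 -0.01311643  0.10014228
 -1.70907068]
[0.49026355 0.09490416 0.11842883] [-1.31214054  0.12509447  1.04526467  2.45492275 -0.35853765  0.10389926
 -1.36701583] 13.05 0.035347675861681825
```

View pics/c5.png

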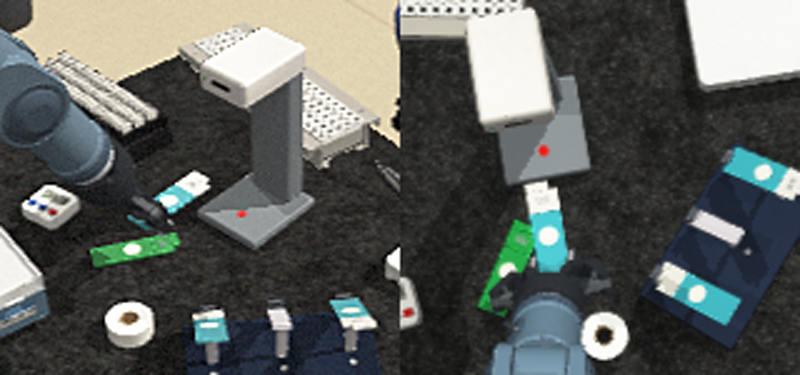

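slide_a is level in front of the reader, aimed at it, with the roll, timer and other slides untouched. Now I'll slide it in.

```bash
cat > i.py <<'E'
from h import *
d=np.load('hand.npz'); ry=np.radians(9); o=tool(ry,-float(d['a']))
tgt=np.array([.6545,.1225,.12])-R.from_quat(o).apply(d['f'])
movel(tgt,o,speed=.06); pause(.3)
print(read_eef_pos()-tgt,read_ft_force(),read_finger_gap(),np.abs(read_joint_vel()).max(),read_time_s())
rot=R.from_quat(read_tcp_rot()).as_matrix(); a=float(d['a']); A=rot@np.array([np.cos(a),0,np.sin(a)]); c=read_eef_pos()+rot@d['f']-.042*A
hh=np.array([np.cos(ry),np.sin(ry),0]); l=np.cross([0,0,1],hh)
for n in('scene','top'):
    im,p=snap(n,n+'6.png'); print(n,[(np.round(x['at'],1).tolist(),round(x['confidence'],2)) for x in tip_of(n,'slide_a_frosted')])
    print('expect frost',proj(p,c+.042*A),'corners',proj(p,[c+x*A+y*l+[0,0,.0025] for x,y in((.06,.018),(-.06,.018),(-.06,-.018),(.024,-.018),(.024,.018))]).round(1).tolist())
a=cv2.imread('pics/scene6.png')[90:240,240:400];b=cv2.imread('pics/top6.png')[110:260,200:360]
cv2.imwrite('pics/c6.png',cv2.resize(np.hstack([a,b]),(800,375),interpolation=2))
E
python3 i.py
```

```text
[-1.26889119e-04  5.71423500e-05  4.62706868e-06] [ 0.32396826 -1.3412464  -0.68590442] 0.034987601152009884 0.0030902791676998644 15.0167
scene [([315.3, 151.9], 0.69), ([444.2, 317.4], 0.62), ([357.8, 210.8], 0.56), ([392.1, 257.5], 0.55), ([287.1, 188.1], 0.51)]
expect frost [[314.71577644 151.69716416]] corners [[314.5, 146.5], [288.8, 163.2], [296.7, 168.0], [314.9, 155.8], [307.0, 151.4]]
top [([390.2, 182.9], 0.92), ([254.0, 160.7], 0.85), ([459.6, 191.6], 0.61)]
expect frost [[252.23874388 160.3805123 ]] corners [[245.2, 155.4], [251.0, 194.5], [263.3, 192.4], [259.0, 165.0], [246.9, 167.0]]
```

View pics/c6.png

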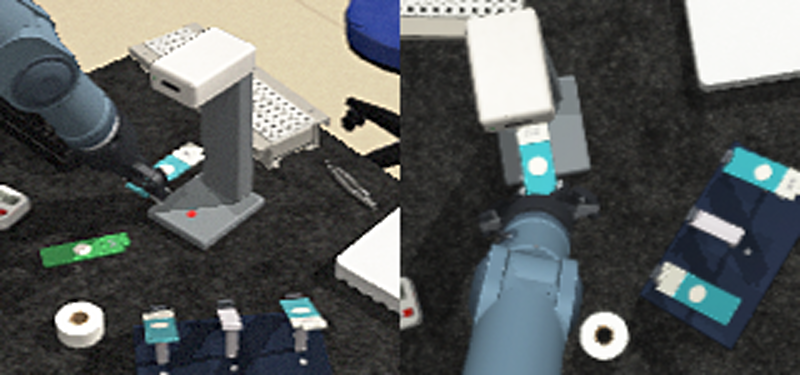

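The frosted end shows at scene (315,152) and top (254,161). Both agree with the computed read-point pixels to within about 2 px. The plate is level and label side up, the reader is clear, and the arm is at rest.

```bash
python3 -c "
from bench import *
print(sign_off())"
```

```text
the job is handed in; nothing more can be done
None
```

I took slide_a, the middle slide, out of the rack and handed the job in at about 15 s, holding it level and label side up in the reader with its frosted end over the red dot at about 120 mm.

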